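Close the test cell lid crosswise

TASK

Close the test cell: tighten its four black wing knobs clockwise and crosswise (a knob, then the one opposite, then the other two), each only about an eighth of a turn at first and tight in a later round, so that the lid goes down on its soft seal without cocking and sits flat on the flange. Finish with every knob firmly tight, at about 0.3 N m felt while turning; go back over the first ones, which come loose again as the others pull down. Do not overtighten, and leave the jar, the weight and the dish alone.

Things in the scene. Friction and masses are not known exactly. Their poses are not given: they have to be found in the camera images.
- cell: test cell, a flanged stainless pot 194 mm across, fixed; origin under its centre, z up. Its flange has four seats, tops 80 mm up, where the lid must rest; a soft hollow seal first holds the lid 3 mm above them. Four fixed studs stand 75 mm from the axis at 45, 135, 225, 315 degrees from its x axis, through the lid's ears, and end inside the knobs. A brass spout points along -x, 36 mm up.
- lid: loose round stainless lid, 8 mm thick, 132 mm across, four ears reaching 98 mm from the axis, a sight glass in the middle standing 4 mm proud; origin at the centre of its underside, z up. It lies 83 mm above the cell's origin at the start, 80 mm when seated. Tipped 0.0175 rad it is cocked: one knob goes no more than 0.7 rad past its first touch while the opposite one is loose.
- knob1: black wing knob on the stud at 45 degrees, opposite knob3. Origin on its axis at its underside, x along the wing, z up. Steel collar 34 mm across, 5 mm high; hub 18 mm across up to 12 mm; wing from 12 to 42 mm above the origin, 46 mm long, 12 mm thick, gripped across its thickness. Tightens clockwise from above, steep thread: 14 mm down per turn (2.2 mm per rad); stays where it is left.
- knob2: the same at 135 degrees, opposite knob4. All four: the collar starts 0.1 to 1.2 mm clear of the lid; tightening takes 1.6 to 2.4 rad of the hand in all, how much can only be felt: about 0.12 N m running free, 0.15 to 0.22 squashing the seal, then, ear on its seat, some 0.15 more per 0.1 rad. 0.3 is tight, 0.5 may be too much; once the hand stops, the moment sags in 0.1 s.
- knob3: the same wing knob on the stud at 225 degrees, opposite knob1
- knob4: the same wing knob on the stud at 315 degrees, opposite knob2
- jar: bystander: lidded specimen jar, 60 mm across, 85 mm high, loose; origin under its centre
- weight: bystander: brass test weight, 48 mm across, 68 mm high, loose; origin under its centre
- dish: bystander: low white dish, 100 mm across, 18 mm high, loose; origin under its centre
There are look-alikes about, which are no part of the job. Of the things that look like the cell, take the one that is farthest from the robot's base at the start. What is shaped like the lid but yellow is not meant.

How it is judged:
By the outcome, as a careful person would: the job done as asked, in the order asked, and still so for the second after the job is handed in, with the robot touching nothing.
It also fails if it takes over 72 s, if anything falls off the work surface, if the arm or the gripper's body presses on something with over 40 N, if the wrist force passes 120 N, or if a joint passes its speed limit or range.

ROBOT

A 6-joint arm with a two-finger parallel gripper is mounted at the origin on the work surface. World frame = base frame: x ahead of the robot, y to its left, z up, the work surface at z = 0. Lengths are in m, angles in rad, forces in N, time in s.
With the tool pointing down it reaches from about 0.375 to 0.975 m from the base axis. Payload 3.8 kg.
Tool frame: the origin (TCP) lies midway between the tips of the shut fingers; the grasp point (between the pads) lies 19 mm behind it; z points along the fingers, y is the line along which they close (so a half turn about z gives the same grasp; the last joint's range is limited). The gripper opens to 85 mm and grips with 20 to 120 N. Pads are 22 mm wide; open, the fingers measure 114 mm over their backs; the gripper's body (76 mm by 85 mm) begins 54 mm behind the grasp point. The pads swing forward as they close: fully open they stand 13 mm farther back than shut.
Start: joints at [-1.292, 0.264, 1.604, -0, 1.274, -0.037], TCP at [0.21, -0.642, 0.231] pointing down, gripper open.
Joint ranges: [-2.63, 2.63], [-0.94, 2.18], [0.31, 2.57], [-1.31, 4.45], [0, 2.66], [-2.55, 2.55]. Speed limits (rad/s): [2.57, 2.57, 3.14, 3.14, 3.14, 3.14].

INTERFACE

Orientations are given as a unit quaternion [x, y, z, w].
In Python, from station import ctrl gives the robot as it stands.
- The arm moves only by the tool jog_arm, never from a script. Its argument "motion" is a list of rows, each a list of 5 numbers: the shift along the world's x, y, z in cm, then the turn about the world's z in degrees, then the opening, from -1 (shut) to 1 (fully open). A call has 1 to 8 rows; each row shifts and turns the commanded pose from where the row before left it; what a row does not reach is not made up. A row lasts 1/10 s, in which the tool goes at most 50 mm and 8.59 degrees, less where a joint would pass 70% of its speed; a pose out of reach is approached as far as the arm can. A call is refused whole if a number of a shift passes 5 or a number of a turn 8.59, either way. A call with a gripper value outside its range is refused whole. The fingers move at their own pace and stop on an object; "grip_force" is the grip in N (left out, the last holds). Time passes only in rows, so rows that do not move let the fingers close. It gives the time, the measured TCP pose, the force, the opening and the grip force at its end, in the units of the state.
- ctrl.read_state(): the state, without advancing time (a new reading comes with each control period).
- ctrl.capture(name): name is "scene" or "top" or "wrist"; returns (picture, depth): 420x560x3 uint8, blue, green, red; 420x560 float32, m along the optical axis (not along the pixel's ray), 0 where there is no reading.
- ctrl.camera_model(name): a dict with "mtx" (3x3 intrinsics, pixels), "R" (3x3) and "t" (3): a world point X has camera coordinates R X + t; the wrist camera has in their place "T_tool_cam" (4x4, takes a point from camera to tool coordinates, whose origin is the TCP and whose axes are the flange's). Camera axes: x right, y down, z forward; pixel columns grow to the right and rows downward; lengths in m; the calibration is good to about 2 mm. A picture is of the moment at which its call begins: read the wrist's pose just before it. camera_model takes no time and is no camera call.
- ctrl.hand_in(): hands the job in; it is judged then, once.
The state is a dict: "time_s": time; "joint_positions": joint angles; "qd": joint speeds; "joint_torque": joint torques, N m; "position": TCP position; "tool_rot": TCP orientation; "wrist_force": force on the tool from outside, world axes, zero at the start; "torque": the same for the moment, N m; "opening": finger opening in m; "gripper_force": force on a finger pad.
Only numpy, scipy, OpenCV 4.12 (cv2) and the standard library are available. Lean on these libraries where they do the work, as an engineer would, in place of code of your own. Each camera call takes 0.05 s, during which the arm holds its last target. There are 200 camera calls.

## Working session

There is one attempt and no reset: what is moved stays moved. The work goes in short steps, Python scripts to look and compute and a tool call to move; the robot and the scene stay as the last step left them, time stands still between calls to the robot, and variables do not carry over. Pictures are saved under pics/ and viewed, at most 10 in all, crops included, and the job is handed in when it is done.

Besides the shell and the picture viewer there is one more tool, called as name(argument=value, ...) on one line, values as JSON. jog_arm: Moves the arm, as the interface text tells. Its arguments: {"type":"object","properties":{"motion":{"type":"array","items":{"type":"array","items":{"type":"number"}}},"grip_force":{"type":"number"}},"required":["motion"]}

```bash
mkdir -p pics; ls; python3 - <<'E'
from station import ctrl
import cv2,numpy as np
s=ctrl.read_state();print(s)
for n in("scene","top"):
    p,d=ctrl.capture(n);cv2.imwrite(f"pics/{n}.png",p);np.savez(f"pics/{n}.npz",p=p,d=d)
    m=ctrl.camera_model(n);print(n,m)
print(ctrl.camera_model("wrist"))
E
```

```text
pics
{'time_s': 0.0, 'joint_positions': array([-1.29189514e+00,  2.64806500e-01,  1.60536285e+00, -3.53729300e-05,
        1.27370999e+00, -3.69024970e-02]), 'qd': array([-0.00032847,  0.00027227,  0.00034418,  0.00071747, -0.00061716,
       -0.0002689 ]), 'joint_torque': array([-4.09441454e-04, -5.15105009e+01, -3.67319226e+01, -1.93283945e-04,
        1.28735075e-02, -3.60980451e-06]), 'position': array([ 0.20942613, -0.64092153,  0.22993211]), 'tool_rot': array([ 9.87557922e-01,  1.57251527e-01, -1.54789013e-04, -1.13294652e-03]), 'wrist_force': array([ 0.26003183,  0.41838896, -0.39266608]), 'torque': array([-0.02626328,  0.02576668, -0.02270131]), 'gripper_force': 0.0, 'opening': 0.08490898007139322}
scene {'mtx': array([[405.4244007 ,   0.        , 281.33942847],
       [  0.        , 405.4244007 , 204.35059142],
       [  0.        ,   0.        ,   1.        ]]), 'R': array([[-0.73959373,  0.67303131,  0.00547485],
       [ 0.45562997,  0.50664544, -0.73192331],
       [-0.49538111, -0.53883139, -0.68136502]]), 't': array([ 0.4102557 , -0.19461727,  1.30915815])}
top {'mtx':
[... 175 characters left out ...]
16323, -0.9999275 ,  0.01034449],
       [-0.98978323,  0.00462645, -0.14250527],
       [ 0.14244708, -0.0111171 , -0.98973999]]), 't': array([0.00233527, 0.56969714, 1.08687151])}
{'mtx': array([[332.10477519,   0.        , 282.28163482],
       [  0.        , 332.10477519, 209.74662951],
       [  0.        ,   0.        ,   1.        ]]), 'T_tool_cam': array([[-2.52868855e-04, -9.46762730e-01, -3.21932087e-01,
         8.27189812e-02],
       [ 9.99999656e-01,  1.50527548e-05, -8.29740700e-04,
        -3.39386345e-04],
       [ 7.90413536e-04, -3.21932186e-01,  9.46762400e-01,
        -1.43038074e-01],
       [ 0.00000000e+00,  0.00000000e+00,  0.00000000e+00,
         1.00000000e+00]])}
```

View pics/top.png

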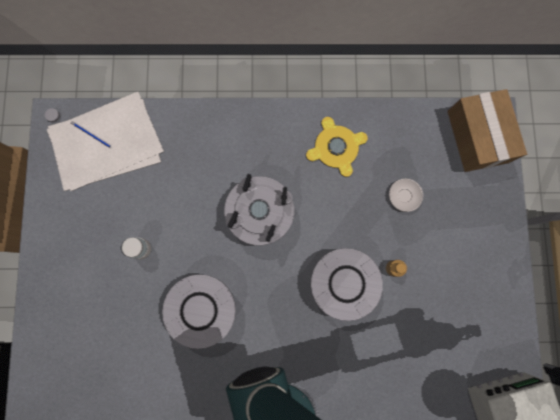

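View pics/scene.png

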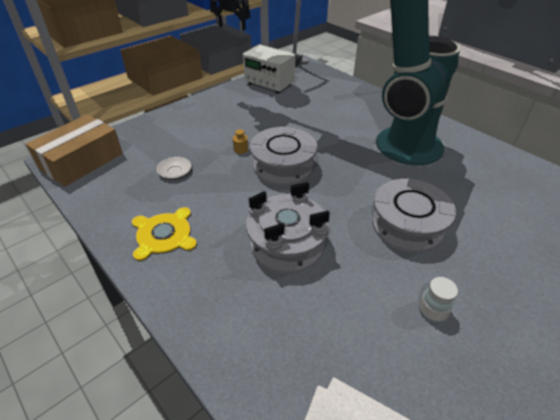

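Cell candidates in the top view are the pots at (260,210), (199,311) and (347,284). The first is farthest from the base and is the one carrying the lid and knobs. The yellow lid-like thing at (338,146) is not meant. I'll confirm with a crop and measure the knobs.

```bash
cat > h.py <<'E'
import cv2,numpy as np
from scipy.spatial.transform import Rotation as Ro
def cloud(d,K,R,t):
    v,u=np.mgrid[:d.shape[0],:d.shape[1]]
    c=np.stack([(u-K[0,2])/K[0,0]*d,(v-K[1,2])/K[1,1]*d,d],-1)
    return (c-t)@R   # R^T (c-t)
E
python3 - <<'E'
import cv2,numpy as np
from h import *
from station import ctrl
z=np.load("pics/top.npz");p,d=z['p'],z['d'];m=ctrl.camera_model("top")
X=cloud(d,m['mtx'],m['R'],m['t'])
g=p.max(2)
mask=((g<60)&(X[...,2]>.105)&(X[...,2]<.16)&(d>0)).astype(np.uint8)
mask[:, :215]=0;mask[:,305:]=0;mask[:165]=0;mask[255:]=0
n,l,st,c=cv2.connectedComponentsWithStats(mask)
for i in range(1,n):
    if st[i,4]<10: continue
    P=X[l==i];T=P[P[:,2]>np.percentile(P[:,2],90)-.006]
    (cx,cy),sz,_=cv2.minAreaRect((T[:,:2]*1000).astype(np.float32))
    w,v=np.linalg.eigh(np.cov(T[:,:2].T));a=np.degrees(np.arctan2(v[1,1],v[0,1]))
    print(c[i].round(1),st[i,4],len(T),(cx,cy),T.mean(0).round(4),sz,"ang",a.round(1),np.percentile(P[:,2],90))
# rim of the body
gl=X[195:225,245:275].reshape(-1,3);print(np.median(gl,0), X[209,259])
cv2.imwrite("pics/crop.png",cv2.resize(p[160:260,205:315],None,fx=5,fy=5,interpolation=cv2.INTER_CUBIC))
E
```

```text
[246.6 182.7] 79 58 (650.1522827148438, 78.42936706542969) [0.6491 0.0787 0.132 ] (9.773157119750977, 42.90299606323242) ang 161.9 0.13420686081254324
[283.6 196.2] 64 54 (614.0899047851562, -20.741247177124023) [ 0.612  -0.0207  0.1333] (9.649699211120605, 43.44995880126953) ang 171.9 0.1353915658358391
[232.5 219.7] 83 62 (550.7899169921875, 115.35236358642578) [0.55   0.1154 0.1325] (9.900300025939941, 42.520015716552734) ang 154.5 0.13489121850749833
[270.  233.1] 65 61 (513.263916015625, 16.579681396484375) [0.5133 0.0162 0.1325] (10.47008228302002, 41.45545959472656) ang 155.6 0.13470939764431403
[0.58090028 0.04335518 0.09137926] [0.58309012 0.04591925 0.09415747]
```

View pics/crop.png

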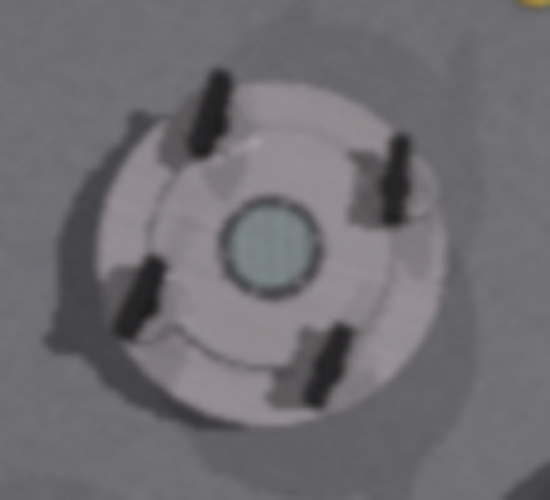

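The crop confirms it: four black wings around the sight glass at about (270,245) on the lidded pot. Now moving above it for a closer look with the wrist camera.

jog_arm(motion=[[2.2,4.05,0.1,8.35,0],[2.2,4.05,0.1,8.35,0],[2.2,4.05,0.1,8.35,0],[2.2,4.05,0.1,8.35,0],[2.2,4.05,0.1,8.35,0],[2.2,4.05,0.1,8.35,0],[2.2,4.05,0.1,8.35,0],[2.2,4.05,0.1,8.35,0]])

```text
time_s: 0.9
position: [0.3859, -0.3157, 0.239]
tool_rot: [0.736, 0.677, 0.0, -0.0]
wrist_force: [1.2, -0.8, -0.6]
opening: 0.0428
gripper_force: 0.0
```

jog_arm(motion=[[2.2,4.05,0.1,8.35,0],[2.2,4.05,0.1,8.35,0],[2.2,4.05,0.1,8.35,0],[2.2,4.05,0.1,8.35,0],[2.2,4.05,0.1,8.35,0],[2.2,4.05,0.1,8.35,0],[2.2,4.05,0.1,8.35,0],[2.2,4.05,0.1,8.35,0]])

```text
time_s: 1.7
position: [0.5619, 0.0083, 0.2469]
tool_rot: [0.241, 0.97, -0.0, -0.0]
wrist_force: [-0.3, -0.6, -0.0]
opening: 0.0428
gripper_force: 0.0
```

jog_arm(motion=[[2.2,4.0,0.1,8.35,0],[0,0,0,0,0],[0,0,0,0,0],[0,0,0,0,0]])

```text
time_s: 2.1
position: [0.5829, 0.0457, 0.2477]
tool_rot: [0.174, 0.985, -0.0, -0.001]
wrist_force: [0.5, -0.1, 0.4]
opening: 0.0429
gripper_force: 0.0
```

```bash
cat >> h.py <<'E'
def look(ctrl,fn=None):
    s=ctrl.read_state();p,d=ctrl.capture("wrist");m=ctrl.camera_model("wrist")
    Rt=Ro.from_quat(s['tool_rot']).as_matrix();T=m['T_tool_cam']
    R=Rt@T[:3,:3];t=Rt@T[:3,3]+s['position']
    X=cloud(d,m['mtx'],R.T,-R.T@t)
    if fn: cv2.imwrite(fn,p)
    mask=((p.max(2)<70)&(X[...,2]>.11)&(X[...,2]<.145)&(d>0)&(np.hypot(X[...,0]-.582,X[...,1]-.047)<.11)).astype(np.uint8)
    n,l,st,c=cv2.connectedComponentsWithStats(mask)
    print("t",s['time_s'],"pos",s['position'].round(4),"j6",s['joint_positions'][5],"yaw",np.degrees(np.arctan2(Rt[1,1],Rt[0,1])).round(2))
    out=[]
    for i in range(1,n):
        if st[i,4]<80: continue
        P=X[l==i];zt=np.percentile(P[:,2],80);T_=P[P[:,2]>zt-.004]
        r=cv2.minAreaRect((T_[:,:2]*1000).astype(np.float32))
        w,v=np.linalg.eigh(np.cov(T_[:,:2].T));a=np.degrees(np.arctan2(v[1,1],v[0,1]))%180
        print(c[i].round(0),st[i,4],np.round(r[0],1),np.round(sorted(r[1]),1),"mean",(T_.mean(0)*1000).round(1),"ang",a.round(1),"top",round(zt*1000,1))
E
python3 - <<'E'
from h import *
from station import ctrl
print(ctrl.read_state()['joint_positions'])
look(ctrl,"pics/w1.png")
E
```

```text
[ 3.59167023e-02  8.50915226e-02  1.78181518e+00 -5.50944304e-04
  1.27609998e+00 -1.18524121e+00]
t 2.1 pos [0.5829 0.0457 0.2477] j6 -1.1852412114562332 yaw 69.98
[219. 134.] 1118 [513.5  17.6] [11.4 44.9] mean [512.9  18.3 133.2] ang 157.2 top 133.8
[352. 134.] 1201 [550.5 116.3] [12.1 45.6] mean [549.3 116.2 133.7] ang 155.7 top 134.3
[223. 246.] 669 [603.4 -18.1] [11.2 26.9] mean [602.2 -17.4 133.8] ang 174.2 top 134.3
[344. 247.] 625 [644.   81.2] [11.  34.3] mean [641.1  82.4 133.1] ang 168.0 top 133.7
```

View pics/w1.png

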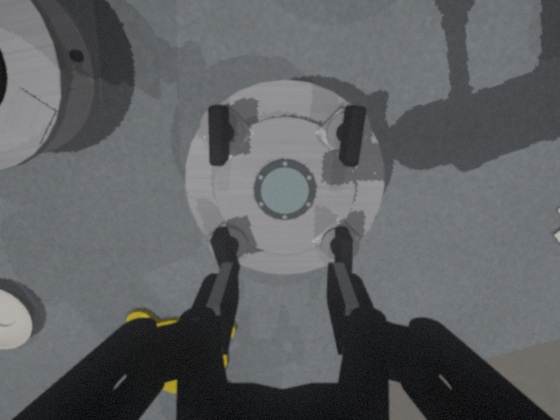

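The wrist view shows near knobs at (219,134) and (352,134), and the far two at (223,246) and (344,247) partly hidden by the fingers. Combined with the top view, D=(513.4,17.1), opposite A=(649.9,78.6), and C=(550.6,115.9), opposite B=(613.1,-20.4), in mm. Starting with D.

jog_arm(motion=[[-2.32,-0.95,-3.1,-0.9,0],[-2.32,-0.95,-3.1,-0.9,0],[-2.32,-0.95,-3.1,-0.9,0],[0,0,0,0,0],[0,0,-2.6,0,0],[0,0,-2.6,0,0],[0,0,0,0,0]], grip_force=60)

```text
time_s: 2.85
position: [0.5123, 0.0171, 0.1014]
tool_rot: [0.197, 0.98, -0.0, -0.002]
wrist_force: [-1.0, 0.2, 0.3]
opening: 0.0428
gripper_force: 0.0
```

jog_arm(motion=[[0,0,0,0,-1],[0,0,0,0,-1],[0,0,0,0,-1],[0,0,0,0,-1]])

```text
time_s: 3.25
position: [0.5153, 0.0161, 0.1057]
tool_rot: [0.196, 0.981, -0.001, 0.002]
wrist_force: [-2.2, -6.6, 2.7]
opening: 0.0111
gripper_force: 58.7
```

```bash
cat >> h.py <<'E'
def st(ctrl):
    s=ctrl.read_state();Rt=Ro.from_quat(s['tool_rot']).as_matrix()
    print(round(s['time_s'],2),"pos",(s['position']*1000).round(1),"yaw",np.degrees(np.arctan2(Rt[1,1],Rt[0,1])).round(1),"F",s['wrist_force'].round(1),"M",s['torque'].round(3),"op",round(s['opening']*1000,1),"gf",round(s['gripper_force']),"j6",s['joint_positions'][5].round(2))
E
cat > s.py <<'E'
from h import *
from station import ctrl
st(ctrl)
E
python3 s.py
```

```text
3.25 pos [515.3  16.1 105.7] yaw 67.4 F [-2.2 -6.6  2.7] M [-0.884  0.32  -0.058] op 11.1 gf 59 j6 -1.19
```

jog_arm(motion=[[0,0,0,0,-1],[0,0,0,0,-1]])

```text
time_s: 3.45
position: [0.5153, 0.0161, 0.1057]
tool_rot: [0.196, 0.981, -0.001, 0.002]
wrist_force: [-1.3, -6.4, 3.0]
opening: 0.0112
gripper_force: 58.7
```

```bash
python3 s.py
```

```text
3.45 pos [515.3  16.1 105.7] yaw 67.4 F [-1.3 -6.4  3. ] M [-0.916  0.379 -0.089] op 11.2 gf 59 j6 -1.19
```

jog_arm(motion=[[0,0,0,0,0],[-0.2,0.08,-0.2,0,0],[0,0,0,0,0],[0,0,0,0,-1],[0,0,0,0,-1],[0,0,0,0,-1],[0,0,0,0,-1]])

```text
time_s: 4.15
position: [0.5116, 0.0176, 0.1017]
tool_rot: [0.196, 0.981, -0.001, -0.0]
wrist_force: [-2.7, -4.5, 5.0]
opening: 0.0125
gripper_force: 58.6
```

```bash
python3 s.py
```

```text
4.15 pos [511.6  17.6 101.7] yaw 67.4 F [-2.7 -4.5  5. ] M [-0.79   0.54   0.062] op 12.5 gf 59 j6 -1.19
```

jog_arm(motion=[[0,0,-0.035,-8,-1],[0,0,-0.03,-8,-1]])

```text
time_s: 4.35
position: [0.512, 0.0182, 0.1012]
tool_rot: [0.333, 0.943, -0.0, 0.0]
wrist_force: [-1.6, -2.0, 3.0]
opening: 0.0127
gripper_force: 58.6
```

```bash
python3 s.py
```

```text
4.35 pos [512.   18.2 101.2] yaw 51.1 F [-1.6 -2.   3. ] M [-0.225  0.272  0.089] op 12.7 gf 59 j6 -0.9
```

jog_arm(motion=[[0,0,-0.03,-8,-1],[0,0,-0.03,-8,-1],[0,0,-0.03,-8,-1]])

```text
time_s: 4.65
position: [0.5129, 0.019, 0.1004]
tool_rot: [0.522, 0.853, 0.001, 0.001]
wrist_force: [0.8, 1.8, 1.1]
opening: 0.0127
gripper_force: 58.6
```

```bash
python3 s.py
```

```text
4.65 pos [512.9  19.  100.4] yaw 27.0 F [0.8 1.8 1.1] M [ 0.144 -0.163  0.19 ] op 12.7 gf 59 j6 -0.48
```

jog_arm(motion=[[0,0,0,0,0],[0,0,0,0,0],[0,0,0,0,0]])

```text
time_s: 4.95
position: [0.5118, 0.0187, 0.0996]
tool_rot: [0.519, 0.855, -0.0, -0.0]
wrist_force: [-0.9, 0.6, 1.2]
opening: 0.0426
gripper_force: 0.0
```

```bash
python3 s.py
```

```text
4.95 pos [511.8  18.7  99.6] yaw 27.5 F [-0.9  0.6  1.2] M [0.012 0.02  0.078] op 42.6 gf 0 j6 -0.49
```

jog_arm(motion=[[0,0,4.5,0,0],[2.305,0.995,0,7.63,0],[2.305,0.995,0,7.63,0],[2.305,0.995,0,7.63,0],[2.305,0.995,0,7.63,0],[2.305,0.995,0,7.63,0],[2.305,0.995,0,7.63,0]])

```text
time_s: 5.65
position: [0.651, 0.0788, 0.1444]
tool_rot: [0.143, 0.99, -0.0, -0.0]
wrist_force: [0.6, 0.5, 1.0]
opening: 0.0424
gripper_force: 0.0
```

jog_arm(motion=[[0,0,0,0,0],[0,0,0,0,0]])

```text
time_s: 5.85
position: [0.6501, 0.0785, 0.1441]
tool_rot: [0.147, 0.989, -0.0, -0.001]
wrist_force: [-0.4, 0.2, -0.2]
opening: 0.0424
gripper_force: 0.0
```

```bash
python3 s.py; python3 -c "
from h import *
from station import ctrl
look(ctrl)"
```

```text
5.85 pos [650.1  78.5 144.1] yaw 73.1 F [-0.4  0.2 -0.2] M [ 0.047 -0.043 -0.037] op 42.4 gf 0 j6 -1.19
t 5.85 pos [0.6501 0.0785 0.1441] j6 -1.1940918957774007 yaw 73.13
[58. 34.] 4932 [515.   15.7] [13.  41.9] mean [516.8  14.8 131.4] ang 113.6 top 132.0
[298.  47.] 2644 [553.9 114.7] [11.9 37.8] mean [553.4 114.9 133.7] ang 155.5 top 134.4
[ 88. 245.] 3997 [612.8 -19.3] [12.9 45.4] mean [611.6 -17.9 133.6] ang 174.3 top 134.2
[284. 255.] 1987 [649.6  79.9] [11.8 45.9] mean [647.4  80.3 133.1] ang 162.1 top 133.8
```

jog_arm(motion=[[0,0,-2.1,0,0],[0,0,-2.1,0,0],[0,0,0,0,0],[0,0,0,0,-1],[0,0,0,0,-1],[0,0,0,0,-1],[0,0,0,0,-1]])

```text
time_s: 6.6
position: [0.6512, 0.0789, 0.1046]
tool_rot: [0.147, 0.989, 0.001, 0.001]
wrist_force: [-1.7, 1.8, 4.8]
opening: 0.0112
gripper_force: 64.5
```

```bash
python3 s.py
```

```text
6.6 pos [651.2  78.9 104.6] yaw 73.1 F [-1.7  1.8  4.8] M [ 0.298  0.29  -0.02 ] op 11.2 gf 64 j6 -1.19
```

jog_arm(motion=[[0,0,-0.03,-8,-1],[0,0,-0.03,-8,-1]])

```text
time_s: 6.8
position: [0.6511, 0.0787, 0.104]
tool_rot: [0.285, 0.958, 0.0, 0.001]
wrist_force: [-2.7, 1.1, 5.5]
opening: 0.0109
gripper_force: 64.5
```

```bash
python3 s.py
```

```text
6.8 pos [651.1  78.7 104. ] yaw 56.8 F [-2.7  1.1  5.5] M [0.069 0.429 0.155] op 10.9 gf 65 j6 -0.91
```

jog_arm(motion=[[0,0,-0.03,-8,-1],[0,0,-0.03,-8,-1],[0,0,-0.03,-8,-1]])

```text
time_s: 7.1
position: [0.6509, 0.0785, 0.1031]
tool_rot: [0.478, 0.878, 0.0, 0.001]
wrist_force: [-2.9, 1.1, 6.4]
opening: 0.0114
gripper_force: 64.6
```

```bash
python3 s.py
```

```text
7.1 pos [650.9  78.5 103.1] yaw 32.8 F [-2.9  1.1  6.4] M [0.07  0.56  0.212] op 11.4 gf 65 j6 -0.49
```

jog_arm(motion=[[0,0,0,0,0],[0,0,0,0,0],[0,0,4.5,0,0],[-2.0,0.745,0,6.5,0],[-2.0,0.745,0,6.5,0],[-2.0,0.745,0,6.5,0],[-2.0,0.745,0,6.5,0],[-2.0,0.745,0,6.5,0]])

```text
time_s: 7.9
position: [0.5495, 0.1156, 0.146]
tool_rot: [0.208, 0.978, -0.0, -0.0]
wrist_force: [-0.6, 0.2, 0.3]
opening: 0.0428
gripper_force: 0.0
```

jog_arm(motion=[[0,0,0,0,0],[0,0,0,0,0]])

```text
time_s: 8.1
position: [0.5506, 0.1155, 0.1463]
tool_rot: [0.211, 0.977, -0.0, 0.0]
wrist_force: [0.3, 0.2, 0.3]
opening: 0.0429
gripper_force: 0.0
```

```bash
python3 s.py; python3 -c "
from h import *
from station import ctrl
look(ctrl)"
```

```text
8.1 pos [550.6 115.5 146.3] yaw 65.6 F [0.3 0.2 0.3] M [ 0.037  0.006 -0.013] op 42.9 gf 0 j6 -0.98
t 8.1 pos [0.5506 0.1155 0.1463] j6 -0.982213847985822 yaw 65.62
[283. 253.] 1929 [549.7 116.6] [11.6 45.4] mean [548.  117.4 133.6] ang 155.9 top 134.2
[ 97. 265.] 2234 [513.7  17.8] [11.5 45.5] mean [513.1  19.5 131.5] ang 117.5 top 132.2
[304. 375.] 593 [637.5  90.6] [ 9.2 21.1] mean [636.4  94.4 122.9] ang 96.3 top 122.8
[153. 412.] 302 [621.6 -14.6] [ 2.  15.9] mean [620.6 -14.6 123.7] ang 172.6 top 123.3
```

jog_arm(motion=[[0,0,-2.15,0,0],[0,0,-2.15,0,0],[0,0,0,0,0],[0,0,0,0,-1],[0,0,0,0,-1],[0,0,0,0,-1],[0,0,0,0,-1]])

```text
time_s: 8.85
position: [0.5518, 0.1155, 0.1049]
tool_rot: [0.211, 0.977, 0.0, 0.002]
wrist_force: [-0.1, 0.0, 4.2]
opening: 0.0107
gripper_force: 70.9
```

```bash
python3 s.py
```

```text
8.85 pos [551.8 115.5 104.9] yaw 65.6 F [-0.1  0.   4.2] M [-0.228  0.025  0.082] op 10.7 gf 71 j6 -0.98
```

jog_arm(motion=[[0,0,-0.03,-8,-1],[0,0,-0.03,-8,-1],[0,0,-0.03,-8,-1],[0,0,-0.03,-8,-1],[0,0,-0.03,-8,-1]])

```text
time_s: 9.35
position: [0.5514, 0.1151, 0.1033]
tool_rot: [0.535, 0.845, 0.0, 0.001]
wrist_force: [-1.2, -3.1, 5.5]
opening: 0.0109
gripper_force: 71.3
```

```bash
python3 s.py
```

```text
9.35 pos [551.4 115.1 103.3] yaw 25.3 F [-1.2 -3.1  5.5] M [-0.462  0.165  0.15 ] op 10.9 gf 71 j6 -0.28
```

jog_arm(motion=[[0,0,0,0,0],[0,0,0,0,0],[0,0,4.5,0,0],[0.89,-1.94,0,8.3,0],[0.89,-1.94,0,8.3,0],[0.89,-1.94,0,8.3,0],[0.89,-1.94,0,8.3,0]])

```text
time_s: 10.05
position: [0.5859, 0.0376, 0.1465]
tool_rot: [0.264, 0.964, 0.0, -0.0]
wrist_force: [0.9, -0.2, -0.5]
opening: 0.0426
gripper_force: 0.0
```

jog_arm(motion=[[0.89,-1.94,0,8.3,0],[0.89,-1.94,0,8.3,0],[0.89,-1.94,0,8.3,0],[0,0,0,0,0],[0,0,0,0,0]])

```text
time_s: 10.55
position: [0.6122, -0.0201, 0.1462]
tool_rot: [0.056, 0.998, 0.0, -0.001]
wrist_force: [-0.5, -0.3, 0.5]
opening: 0.0425
gripper_force: 0.0
```

```bash
python3 s.py; python3 -c "
from h import *
from station import ctrl
look(ctrl)"
```

```text
10.55 pos [612.2 -20.1 146.2] yaw 83.6 F [-0.5 -0.3  0.5] M [-0.028 -0.039 -0.017] op 42.5 gf 0 j6 -1.53
t 10.55 pos [ 0.6122 -0.0201  0.1462] j6 -1.5335508475609032 yaw 83.61
[341.  52.] 3003 [514.   16.3] [12.  45.2] mean [513.9  16.6 131.8] ang 117.3 top 132.6
[527. 120.] 2733 [554.3 106.1] [11.8 26. ] mean [554.4 104.1 131.8] ang 120.1 top 132.2
[282. 256.] 1952 [612.6 -20.1] [11.6 45.2] mean [610.7 -19.8 134.1] ang 173.7 top 134.7
[460. 293.] 3263 [649.   79.3] [12.9 44.2] mean [647.   80.  131.3] ang 120.8 top 131.8
```

jog_arm(motion=[[0,0,-2.15,0,0],[0,0,-2.15,0,0],[0,0,0,0,0],[0,0,0,0,-1],[0,0,0,0,-1],[0,0,0,0,-1],[0,0,0,0,-1]])

```text
time_s: 11.3
position: [0.6134, -0.0202, 0.1054]
tool_rot: [0.055, 0.999, -0.0, 0.001]
wrist_force: [-2.8, -0.6, 5.0]
opening: 0.011
gripper_force: 67.1
```

```bash
python3 s.py
```

```text
11.3 pos [613.4 -20.2 105.4] yaw 83.7 F [-2.8 -0.6  5. ] M [-0.04   0.358  0.132] op 11.0 gf 67 j6 -1.53
```

jog_arm(motion=[[0,0,-0.03,-8,-1],[0,0,-0.03,-8,-1],[0,0,-0.03,-8,-1],[0,0,-0.03,-8,-1],[0,0,-0.03,-8,-1]])

```text
time_s: 11.8
position: [0.6136, -0.0199, 0.1038]
tool_rot: [0.396, 0.918, 0.001, 0.001]
wrist_force: [-1.5, 1.5, 5.0]
opening: 0.0113
gripper_force: 67.1
```

```bash
python3 s.py
```

```text
11.8 pos [613.6 -19.9 103.8] yaw 43.4 F [-1.5  1.5  5. ] M [0.151 0.189 0.144] op 11.3 gf 67 j6 -0.83
```

jog_arm(motion=[[0,0,0,0,0],[0,0,0,0,0],[0,0,4.5,0,0],[-2.46,0.92,0,-4.1,0],[-2.46,0.92,0,-4.1,0],[-2.46,0.92,0,-4.1,0],[-2.46,0.92,0,-4.1,0],[0,0,0,0,0]])

```text
time_s: 12.6
position: [0.5109, 0.0175, 0.1463]
tool_rot: [0.519, 0.855, -0.001, -0.001]
wrist_force: [0.5, -0.6, -0.1]
opening: 0.0425
gripper_force: 0.0
```

```bash
python3 s.py
```

```text
12.6 pos [510.9  17.5 146.3] yaw 27.5 F [ 0.5 -0.6 -0.1] M [-0.029  0.008 -0.001] op 42.5 gf 0 j6 -0.49
```

jog_arm(motion=[[0.2,-0.05,-2.25,0,0],[0,0,-2.25,0,0],[0,0,0,0,0],[0,0,0,0,-1],[0,0,0,0,-1],[0,0,0,0,-1],[0,0,0,0,-1]])

```text
time_s: 13.3
position: [0.5152, 0.015, 0.1034]
tool_rot: [0.52, 0.854, -0.002, -0.001]
wrist_force: [-5.6, -4.4, 3.7]
opening: 0.0111
gripper_force: 59.0
```

```bash
python3 s.py
```

```text
13.3 pos [515.2  15.  103.4] yaw 27.4 F [-5.6 -4.4  3.7] M [-0.636  0.987  0.068] op 11.1 gf 59 j6 -0.49
```

jog_arm(motion=[[0,0,-0.03,-8,-1],[0,0,-0.03,-8,-1],[0,0,-0.03,-8,-1]])

```text
time_s: 13.6
position: [0.5146, 0.0148, 0.1025]
tool_rot: [0.688, 0.726, -0.002, -0.001]
wrist_force: [-8.1, -4.7, 6.5]
opening: 0.0109
gripper_force: 59.3
```

```bash
python3 s.py
```

```text
13.6 pos [514.6  14.8 102.5] yaw 3.1 F [-8.1 -4.7  6.5] M [-0.691  1.221  0.19 ] op 10.9 gf 59 j6 -0.07
```

jog_arm(motion=[[0,0,-0.03,-8,-1],[0,0,-0.03,-8,-1]])

```text
time_s: 13.8
position: [0.5141, 0.0148, 0.1018]
tool_rot: [0.782, 0.623, -0.003, -0.001]
wrist_force: [-10.0, -4.3, 7.0]
opening: 0.0109
gripper_force: 59.5
```

```bash
python3 s.py
```

```text
13.8 pos [514.1  14.8 101.8] yaw -12.9 F [-10.   -4.3   7. ] M [-0.657  1.471  0.244] op 10.9 gf 60 j6 0.21
```

jog_arm(motion=[[0,0,0,0,0],[0,0,0,0,0],[0,0,4.5,0,0],[2.29,1.01,0,7.5,0],[2.29,1.01,0,7.5,0],[2.29,1.01,0,7.5,0]])

```text
time_s: 14.4
position: [0.5871, 0.0469, 0.1475]
tool_rot: [0.641, 0.767, 0.001, 0.001]
wrist_force: [0.6, -0.9, -0.2]
opening: 0.0428
gripper_force: 0.0
```

jog_arm(motion=[[2.29,1.01,0,7.5,0],[2.29,1.01,0,7.5,0],[2.29,1.01,0,7.5,0],[0,0,0,0,0],[0,0,0,0,0]])

```text
time_s: 14.9
position: [0.6543, 0.0771, 0.146]
tool_rot: [0.482, 0.876, 0.0, 0.0]
wrist_force: [-0.5, 0.2, -0.2]
opening: 0.0425
gripper_force: 0.0
```

```bash
python3 s.py
```

```text
14.9 pos [654.3  77.1 146. ] yaw 32.3 F [-0.5  0.2 -0.2] M [ 0.02   0.018 -0.059] op 42.5 gf 0 j6 -0.48
```

jog_arm(motion=[[-0.4,0.16,0,0,0],[0,0,-2.2,0,0],[0,0,-2.2,0,0],[0,0,0,0,0],[0,0,0,0,-1],[0,0,0,0,-1],[0,0,0,0,-1],[0,0,0,0,-1]])

```text
time_s: 15.7
position: [0.6508, 0.0786, 0.1035]
tool_rot: [0.482, 0.876, 0.001, 0.001]
wrist_force: [-0.3, 0.6, 2.9]
opening: 0.0109
gripper_force: 60.3
```

```bash
python3 s.py
```

```text
15.7 pos [650.8  78.6 103.5] yaw 32.3 F [-0.3  0.6  2.9] M [0.082 0.045 0.014] op 10.9 gf 60 j6 -0.48
```

jog_arm(motion=[[0,0,-0.03,-8,-1],[0,0,-0.03,-8,-1],[0,0,-0.03,-8,-1]])

```text
time_s: 16.0
position: [0.6506, 0.0785, 0.1026]
tool_rot: [0.656, 0.755, 0.001, 0.001]
wrist_force: [-1.5, -0.3, 3.9]
opening: 0.0111
gripper_force: 60.4
```

```bash
python3 s.py
```

```text
16.0 pos [650.6  78.5 102.6] yaw 8.0 F [-1.5 -0.3  3.9] M [0.016 0.257 0.197] op 11.1 gf 60 j6 -0.06
```

jog_arm(motion=[[0,0,-0.03,-8,-1],[0,0,-0.03,-8,-1]])

```text
time_s: 16.2
position: [0.6504, 0.0785, 0.102]
tool_rot: [0.754, 0.656, 0.001, 0.001]
wrist_force: [-1.4, 1.4, 4.1]
opening: 0.0112
gripper_force: 60.5
```

```bash
python3 s.py
```

```text
16.2 pos [650.4  78.5 102. ] yaw -8.0 F [-1.4  1.4  4.1] M [0.036 0.296 0.224] op 11.2 gf 60 j6 0.22
```

jog_arm(motion=[[0,0,0,0,0],[0,0,0,0,0],[0,0,4.5,0,0],[-1.985,0.735,0,6.65,0],[-1.985,0.735,0,6.65,0],[-1.985,0.735,0,6.65,0],[-1.985,0.735,0,6.65,0],[-1.985,0.735,0,6.65,0]])

```text
time_s: 17.0
position: [0.5494, 0.1152, 0.1451]
tool_rot: [0.53, 0.848, -0.0, -0.0]
wrist_force: [-0.6, -0.3, 0.4]
opening: 0.0425
gripper_force: 0.0
```

jog_arm(motion=[[0,0,0,0,0],[0,0,0,0,0]])

```text
time_s: 17.2
position: [0.5506, 0.1151, 0.1454]
tool_rot: [0.533, 0.846, 0.0, 0.0]
wrist_force: [0.6, 0.2, 0.6]
opening: 0.0432
gripper_force: 0.0
```

```bash
python3 s.py; python3 -c "
from h import *
from station import ctrl
look(ctrl)"
```

```text
17.2 pos [550.6 115.1 145.4] yaw 25.6 F [0.6 0.2 0.6] M [ 0.052  0.034 -0.003] op 43.2 gf 0 j6 -0.28
t 17.2 pos [0.5506 0.1151 0.1454] j6 -0.2842724183952293 yaw 25.58
[284. 252.] 1881 [550.4 116.9] [11.9 45.6] mean [549.5 118.7 132. ] ang 114.6 top 132.6
[393. 387.] 140 [650.7  66.4] [ 7.9 14.9] mean [648.9  67.4 130.3] ang 112.4 top 130.7
```

jog_arm(motion=[[0,0,-2.15,0,0],[0,0,-2.15,0,0],[0,0,0,0,0],[0,0,0,0,-1],[0,0,0,0,-1],[0,0,0,0,-1],[0,0,0,0,-1]])

```text
time_s: 17.95
position: [0.5515, 0.1149, 0.1036]
tool_rot: [0.533, 0.846, 0.001, 0.001]
wrist_force: [1.1, -1.0, 2.1]
opening: 0.011
gripper_force: 58.8
```

```bash
python3 s.py
```

```text
17.95 pos [551.5 114.9 103.6] yaw 25.6 F [ 1.1 -1.   2.1] M [-0.24   0.074  0.131] op 11.0 gf 59 j6 -0.28
```

jog_arm(motion=[[0,0,-0.03,-8,-1],[0,0,-0.03,-8,-1],[0,0,-0.03,-8,-1]])

```text
time_s: 18.25
position: [0.5511, 0.1148, 0.1027]
tool_rot: [0.699, 0.715, 0.0, 0.001]
wrist_force: [-0.7, -1.9, 3.5]
opening: 0.011
gripper_force: 58.9
```

```bash
python3 s.py
```

```text
18.25 pos [551.1 114.8 102.7] yaw 1.3 F [-0.7 -1.9  3.5] M [-0.335  0.257  0.111] op 11.0 gf 59 j6 0.14
```

jog_arm(motion=[[0,0,-0.03,-8,-1],[0,0,-0.03,-8,-1]])

```text
time_s: 18.45
position: [0.5508, 0.1148, 0.102]
tool_rot: [0.792, 0.611, 0.0, 0.001]
wrist_force: [-2.6, -1.4, 4.2]
opening: 0.0109
gripper_force: 59.0
```

```bash
python3 s.py
```

```text
18.45 pos [550.8 114.8 102. ] yaw -14.7 F [-2.6 -1.4  4.2] M [-0.378  0.376  0.161] op 10.9 gf 59 j6 0.42
```

jog_arm(motion=[[0,0,0,0,0],[0,0,0,0,0],[0,0,4.5,0,0],[0.893,-1.93,0,8.27,0],[0.893,-1.93,0,8.27,0],[0.893,-1.93,0,8.27,0]])

```text
time_s: 19.05
position: [0.5779, 0.0569, 0.1464]
tool_rot: [0.637, 0.771, 0.001, 0.0]
wrist_force: [-0.0, 0.0, 0.2]
opening: 0.043
gripper_force: 0.0
```

jog_arm(motion=[[0.893,-1.93,0,8.27,0],[0.893,-1.93,0,8.27,0],[0.893,-1.93,0,8.27,0],[0.893,-1.93,0,8.27,0],[0,0,0,0,0],[0,0,0,0,0]])

```text
time_s: 19.65
position: [0.6128, -0.02, 0.1455]
tool_rot: [0.396, 0.918, 0.0, -0.0]
wrist_force: [0.7, -0.5, 0.1]
opening: 0.043
gripper_force: 0.0
```

```bash
python3 s.py; python3 -c "
from h import *
from station import ctrl
look(ctrl)"
```

```text
19.65 pos [612.8 -20.  145.5] yaw 43.4 F [ 0.7 -0.5  0.1] M [ 0.014 -0.024 -0.005] op 43.0 gf 0 j6 -0.83
t 19.65 pos [ 0.6128 -0.02    0.1455] j6 -0.8306018817478764 yaw 43.35
[183.  72.] 3482 [514.3  16.9] [11.9 45.7] mean [514.8  17.6 130.1] ang 75.9 top 130.8
[469. 170.] 3613 [649.3  79.2] [11.9 45.4] mean [648.5  79.5 129.9] ang 81.1 top 130.5
[283. 254.] 1933 [613.2 -19.3] [11.6 45.6] mean [611.7 -18.1 132.4] ang 132.3 top 133.1
```

jog_arm(motion=[[0,0,-2.15,0,0],[0,0,-2.15,0,0],[0,0,0,0,0],[0,0,0,0,-1],[0,0,0,0,-1],[0,0,0,0,-1],[0,0,0,0,-1]])

```text
time_s: 20.4
position: [0.6135, -0.0198, 0.1043]
tool_rot: [0.395, 0.919, 0.0, 0.001]
wrist_force: [-3.4, 0.4, 4.1]
opening: 0.0109
gripper_force: 59.0
```

```bash
python3 s.py
```

```text
20.4 pos [613.5 -19.8 104.3] yaw 43.5 F [-3.4  0.4  4.1] M [0.106 0.323 0.066] op 10.9 gf 59 j6 -0.83
```

jog_arm(motion=[[0,0,-0.03,-8,-1],[0,0,-0.03,-8,-1],[0,0,-0.03,-8,-1]])

```text
time_s: 20.7
position: [0.6137, -0.0197, 0.1033]
tool_rot: [0.58, 0.815, 0.001, 0.001]
wrist_force: [-1.9, 0.7, 3.9]
opening: 0.0112
gripper_force: 58.9
```

```bash
python3 s.py
```

```text
20.7 pos [613.7 -19.7 103.3] yaw 19.1 F [-1.9  0.7  3.9] M [0.173 0.304 0.159] op 11.2 gf 59 j6 -0.41
```

jog_arm(motion=[[0,0,-0.03,-8,-1],[0,0,-0.03,-8,-1]])

```text
time_s: 20.9
position: [0.6139, -0.0197, 0.1027]
tool_rot: [0.687, 0.726, 0.001, 0.001]
wrist_force: [-0.5, 2.0, 3.4]
opening: 0.0112
gripper_force: 58.8
```

```bash
python3 s.py
```

```text
20.9 pos [613.9 -19.7 102.7] yaw 3.1 F [-0.5  2.   3.4] M [0.171 0.165 0.172] op 11.2 gf 59 j6 -0.13
```

jog_arm(motion=[[0,0,0,0,0],[0,0,0,0,0],[0,0,4.5,0,0],[-2.47,0.92,0,-4.1,0],[-2.47,0.92,0,-4.1,0],[-2.47,0.92,0,-4.1,0],[-2.47,0.92,0,-4.1,0],[0,0,0,0,0]])

```text
time_s: 21.7
position: [0.5109, 0.0176, 0.1456]
tool_rot: [0.782, 0.624, -0.001, -0.001]
wrist_force: [0.3, 0.0, -0.1]
opening: 0.0427
gripper_force: 0.0
```

jog_arm(motion=[[0,0,0,0,0],[0,0,0,0,0]])

```text
time_s: 21.9
position: [0.5152, 0.0165, 0.1467]
tool_rot: [0.782, 0.624, 0.001, 0.001]
wrist_force: [-0.3, 0.1, 0.4]
opening: 0.0429
gripper_force: 0.0
```

```bash
python3 s.py
```

```text
21.9 pos [515.2  16.5 146.7] yaw -12.8 F [-0.3  0.1  0.4] M [ 0.042 -0.017 -0.015] op 42.9 gf 0 j6 0.21
```

jog_arm(motion=[[0,0,-2.3,0,0],[0,0,-2.3,0,0],[0,0,0,0,0],[0,0,0,0,-1],[0,0,0,0,-1],[0,0,0,0,-1],[0,0,0,0,-1]])

```text
time_s: 22.6
position: [0.5146, 0.0168, 0.1017]
tool_rot: [0.782, 0.623, 0.0, 0.0]
wrist_force: [-4.1, -0.1, 5.4]
opening: 0.0111
gripper_force: 61.5
```

```bash
python3 s.py
```

```text
22.6 pos [514.6  16.8 101.7] yaw -12.9 F [-4.1 -0.1  5.4] M [0.068 0.601 0.084] op 11.1 gf 62 j6 0.21
```

jog_arm(motion=[[0,0,-0.015,-4,-1],[0,0,-0.015,-4,-1]])

```text
time_s: 22.8
position: [0.5147, 0.0168, 0.1014]
tool_rot: [0.824, 0.566, 0.001, 0.001]
wrist_force: [-4.4, 1.1, 5.6]
opening: 0.0108
gripper_force: 61.4
```

```bash
python3 s.py
```

```text
22.8 pos [514.7  16.8 101.4] yaw -21.0 F [-4.4  1.1  5.6] M [0.    0.56  0.211] op 10.8 gf 61 j6 0.35
```

jog_arm(motion=[[0,0,-0.015,-4,-1]])

```text
time_s: 22.9
position: [0.5147, 0.0168, 0.1013]
tool_rot: [0.844, 0.537, 0.001, 0.001]
wrist_force: [-3.2, 0.2, 5.5]
opening: 0.0114
gripper_force: 61.4
```

```bash
python3 s.py
```

```text
22.9 pos [514.7  16.8 101.3] yaw -25.0 F [-3.2  0.2  5.5] M [-0.046  0.556  0.236] op 11.4 gf 61 j6 0.42
```

jog_arm(motion=[[0,0,-0.015,-4,-1]])

```text
time_s: 23.0
position: [0.5147, 0.0167, 0.1011]
tool_rot: [0.862, 0.507, 0.001, 0.001]
wrist_force: [-3.4, 0.4, 4.7]
opening: 0.0112
gripper_force: 61.4
```

```bash
python3 s.py
```

```text
23.0 pos [514.7  16.7 101.1] yaw -29.0 F [-3.4  0.4  4.7] M [0.006 0.496 0.278] op 11.2 gf 61 j6 0.49
```

jog_arm(motion=[[0,0,-0.015,-4,-1]])

```text
time_s: 23.1
position: [0.5148, 0.0167, 0.101]
tool_rot: [0.879, 0.477, 0.001, 0.001]
wrist_force: [-3.1, 1.1, 6.0]
opening: 0.011
gripper_force: 61.5
```

```bash
python3 s.py
```

```text
23.1 pos [514.8  16.7 101. ] yaw -33.0 F [-3.1  1.1  6. ] M [-0.096  0.547  0.318] op 11.0 gf 62 j6 0.56
```

jog_arm(motion=[[0,0,0,0,0],[0,0,0,0,0],[0,0,4.5,0,0],[3.4,1.55,0,6.2,0],[3.4,1.55,0,6.2,0],[3.4,1.55,0,6.2,0],[3.4,1.55,0,6.2,0],[0,0,0,0,0]])

```text
time_s: 23.9
position: [0.6542, 0.0806, 0.1443]
tool_rot: [0.754, 0.657, 0.002, 0.001]
wrist_force: [0.1, 0.4, 0.7]
opening: 0.0426
gripper_force: 0.0
```

jog_arm(motion=[[0,0,0,0,0],[0,0,0,0,0]])

```text
time_s: 24.1
position: [0.649, 0.0784, 0.1439]
tool_rot: [0.756, 0.655, -0.001, -0.0]
wrist_force: [0.5, -0.4, 0.9]
opening: 0.0426
gripper_force: 0.0
```

```bash
python3 s.py; python3 -c "
from h import *
from station import ctrl
look(ctrl)"
```

```text
24.1 pos [649.   78.4 143.9] yaw -8.2 F [ 0.5 -0.4  0.9] M [ 0.052  0.034 -0.044] op 42.6 gf 0 j6 0.22
t 24.1 pos [0.649  0.0784 0.1439] j6 0.22467793856953136 yaw -8.16
[ 91. 213.] 3441 [551.7 116.9] [12.3 44.9] mean [552.8 118.  130.2] ang 74.5 top 130.7
[285. 251.] 1811 [650.1  80.6] [11.9 44.9] mean [650.5  82.4 130. ] ang 80.6 top 130.6
[ 92. 344.] 405 [520.3  34.1] [ 5.3 14.5] mean [523.1  35.5 127.7] ang 35.5 top 128.1
[247. 371.] 530 [615.2   1. ] [ 7.7 13.7] mean [614.2   2.3 125.7] ang 165.8 top 125.6
```

jog_arm(motion=[[0.05,0,-2.1,0,0],[0,0,-2.1,0,0],[0,0,0,0,0],[0,0,0,0,-1],[0,0,0,0,-1],[0,0,0,0,-1],[0,0,0,0,-1]])

```text
time_s: 24.85
position: [0.6506, 0.0787, 0.1042]
tool_rot: [0.755, 0.655, 0.0, 0.0]
wrist_force: [-6.0, -0.7, 6.3]
opening: 0.0111
gripper_force: 59.2
```

```bash
python3 s.py
```

```text
24.85 pos [650.6  78.7 104.2] yaw -8.1 F [-6.  -0.7  6.3] M [-0.133  0.779  0.065] op 11.1 gf 59 j6 0.22
```

jog_arm(motion=[[0,0,-0.015,-4,-1],[0,0,-0.015,-4,-1]])

```text
time_s: 25.05
position: [0.6506, 0.0787, 0.104]
tool_rot: [0.8, 0.6, 0.0, 0.0]
wrist_force: [-5.2, -1.7, 6.7]
opening: 0.0111
gripper_force: 59.1
```

```bash
python3 s.py
```

```text
25.05 pos [650.6  78.7 104. ] yaw -16.3 F [-5.2 -1.7  6.7] M [-0.124  0.805  0.265] op 11.1 gf 59 j6 0.37
```

jog_arm(motion=[[0,0,-0.015,-4,-1]])

```text
time_s: 25.15
position: [0.6505, 0.0787, 0.1038]
tool_rot: [0.82, 0.572, -0.0, 0.0]
wrist_force: [-5.7, -0.4, 7.2]
opening: 0.0109
gripper_force: 59.2
```

```bash
python3 s.py
```

```text
25.15 pos [650.5  78.7 103.8] yaw -20.3 F [-5.7 -0.4  7.2] M [-0.115  0.787  0.325] op 10.9 gf 59 j6 0.44
```

jog_arm(motion=[[0,0,0,0,0],[0,0,0,0,0],[0,0,4.3,0,0],[-2.49,0.91,0,1.35,0],[-2.49,0.91,0,1.35,0],[-2.49,0.91,0,1.35,0],[-2.49,0.91,0,1.35,0],[0,0,0,0,0]])

```text
time_s: 25.95
position: [0.5483, 0.1161, 0.1446]
tool_rot: [0.791, 0.612, -0.001, -0.001]
wrist_force: [0.2, -0.1, 0.0]
opening: 0.0426
gripper_force: 0.0
```

jog_arm(motion=[[0,0,0,0,0],[0,0,0,0,0]])

```text
time_s: 26.15
position: [0.5522, 0.1151, 0.1455]
tool_rot: [0.792, 0.611, 0.001, 0.001]
wrist_force: [0.7, 0.9, 0.4]
opening: 0.0431
gripper_force: 0.0
```

```bash
python3 s.py
```

```text
26.15 pos [552.2 115.1 145.5] yaw -14.7 F [0.7 0.9 0.4] M [0.029 0.02  0.001] op 43.1 gf 0 j6 0.42
```

jog_arm(motion=[[0,0,-2.2,0,0],[0,0,-2.2,0,0],[0,0,0,0,0],[0,0,0,0,-1],[0,0,0,0,-1],[0,0,0,0,-1],[0,0,0,0,-1]])

```text
time_s: 26.85
position: [0.551, 0.1155, 0.1023]
tool_rot: [0.792, 0.611, 0.0, -0.0]
wrist_force: [-4.0, 0.9, 5.1]
opening: 0.011
gripper_force: 59.6
```

```bash
python3 s.py
```

```text
26.85 pos [551.  115.5 102.3] yaw -14.7 F [-4.   0.9  5.1] M [0.054 0.816 0.053] op 11.0 gf 60 j6 0.42
```

jog_arm(motion=[[0,0,-0.015,-4,-1],[0,0,-0.015,-4,-1]])

```text
time_s: 27.05
position: [0.551, 0.1155, 0.102]
tool_rot: [0.833, 0.553, 0.0, -0.0]
wrist_force: [-5.0, 1.2, 5.2]
opening: 0.011
gripper_force: 59.5
```

```bash
python3 s.py
```

```text
27.05 pos [551.  115.5 102. ] yaw -22.9 F [-5.   1.2  5.2] M [0.127 0.78  0.106] op 11.0 gf 59 j6 0.56
```

jog_arm(motion=[[0,0,-0.015,-4,-1]])

```text
time_s: 27.15
position: [0.551, 0.1155, 0.1019]
tool_rot: [0.852, 0.523, 0.0, -0.0]
wrist_force: [-4.9, 0.8, 6.4]
opening: 0.0108
gripper_force: 59.5
```

```bash
python3 s.py
```

```text
27.15 pos [551.  115.5 101.9] yaw -26.9 F [-4.9  0.8  6.4] M [0.123 0.805 0.14 ] op 10.8 gf 60 j6 0.63
```

jog_arm(motion=[[0,0,-0.015,-4,-1]])

```text
time_s: 27.25
position: [0.551, 0.1155, 0.1018]
tool_rot: [0.87, 0.493, 0.0, -0.0]
wrist_force: [-4.3, 1.3, 5.7]
opening: 0.0112
gripper_force: 59.6
```

```bash
python3 s.py
```

```text
27.25 pos [551.  115.5 101.8] yaw -30.9 F [-4.3  1.3  5.7] M [0.15  0.803 0.186] op 11.2 gf 60 j6 0.7
```

jog_arm(motion=[[0,0,-0.015,-4,-1],[0,0,-0.015,-4,-1]])

```text
time_s: 27.45
position: [0.5509, 0.1155, 0.1015]
tool_rot: [0.902, 0.432, 0.0, -0.0]
wrist_force: [-5.1, 0.6, 6.1]
opening: 0.0111
gripper_force: 59.7
```

```bash
python3 s.py
```

```text
27.45 pos [550.9 115.5 101.5] yaw -38.9 F [-5.1  0.6  6.1] M [0.171 0.86  0.235] op 11.1 gf 60 j6 0.84
```

jog_arm(motion=[[0,0,-0.015,-4,-1]])

```text
time_s: 27.55
position: [0.5509, 0.1155, 0.1014]
tool_rot: [0.917, 0.4, 0.0, -0.0]
wrist_force: [-5.7, 0.7, 7.6]
opening: 0.0107
gripper_force: 59.8
```

```bash
python3 s.py
```

```text
27.55 pos [550.9 115.5 101.4] yaw -42.8 F [-5.7  0.7  7.6] M [0.128 0.935 0.246] op 10.7 gf 60 j6 0.91
```

jog_arm(motion=[[0,0,-0.015,-4,-1]])

```text
time_s: 27.65
position: [0.5509, 0.1155, 0.1013]
tool_rot: [0.93, 0.368, 0.0, -0.0]
wrist_force: [-6.4, 1.8, 6.8]
opening: 0.0109
gripper_force: 59.9
```

```bash
python3 s.py
```

```text
27.65 pos [550.9 115.5 101.3] yaw -46.8 F [-6.4  1.8  6.8] M [0.094 0.888 0.388] op 10.9 gf 60 j6 0.98
```

jog_arm(motion=[[0,0,-0.01,-3,-1]])

```text
time_s: 27.75
position: [0.5509, 0.1156, 0.1013]
tool_rot: [0.939, 0.344, 0.0, -0.0]
wrist_force: [-5.2, 1.5, 7.8]
opening: 0.011
gripper_force: 59.9
```

```bash
python3 s.py
```

```text
27.75 pos [550.9 115.6 101.3] yaw -49.8 F [-5.2  1.5  7.8] M [0.148 0.945 0.364] op 11.0 gf 60 j6 1.03
```

jog_arm(motion=[[0,0,0,0,0],[0,0,0,0,0],[0,0,4.5,0,0],[0.897,-1.934,0,7.57,0],[0.897,-1.934,0,7.57,0],[0.897,-1.934,0,7.57,0]])

```text
time_s: 28.35
position: [0.5792, 0.0565, 0.1456]
tool_rot: [0.851, 0.525, 0.001, 0.001]
wrist_force: [-0.1, -0.7, -0.9]
opening: 0.0425
gripper_force: 0.0
```

jog_arm(motion=[[0.897,-1.934,0,7.57,0],[0.897,-1.934,0,7.57,0],[0.897,-1.934,0,7.57,0],[0.897,-1.934,0,7.57,0],[0,0,0,0,0],[0,0,0,0,0]])

```text
time_s: 28.95
position: [0.614, -0.0206, 0.1446]
tool_rot: [0.688, 0.726, 0.0, -0.0]
wrist_force: [0.6, -0.4, -0.0]
opening: 0.0427
gripper_force: 0.0
```

```bash
python3 s.py; python3 -c "
from h import *
from station import ctrl
look(ctrl)"
```

```text
28.95 pos [614.  -20.6 144.6] yaw 3.1 F [ 0.6 -0.4 -0. ] M [ 0.022 -0.028 -0.005] op 42.7 gf 0 j6 -0.13
t 28.95 pos [ 0.614  -0.0206  0.1446] j6 -0.12817360387935797 yaw 3.09
[132.   2.] 111 [539.3  99. ] [1.4 5.2] mean [538.8  98.9 118.6] ang 21.4 top 118.8
[374.  60.] 3489 [649.6  79.3] [12.  45.1] mean [649.5  80.1 129.6] ang 69.5 top 130.2
[ 95. 179.] 3076 [514.8  17. ] [11.7 45.9] mean [516.   18.  129.2] ang 56.6 top 129.9
[282. 253.] 1860 [613.5 -19.3] [11.7 45.4] mean [613.4 -17.3 130.8] ang 91.6 top 131.4
```

jog_arm(motion=[[0,0.05,-2.15,0,0],[0,0,-2.15,0,0],[0,0,0,0,0],[0,0,0,0,-1],[0,0,0,0,-1],[0,0,0,0,-1],[0,0,0,0,-1]])

```text
time_s: 29.7
position: [0.614, -0.0194, 0.1032]
tool_rot: [0.687, 0.727, 0.0, 0.0]
wrist_force: [-4.8, 1.5, 6.4]
opening: 0.011
gripper_force: 59.4
```

```bash
python3 s.py
```

```text
29.7 pos [614.  -19.4 103.2] yaw 3.3 F [-4.8  1.5  6.4] M [0.252 0.666 0.086] op 11.0 gf 59 j6 -0.13
```

jog_arm(motion=[[0,0,-0.015,-4,-1],[0,0,-0.015,-4,-1]])

```text
time_s: 29.9
position: [0.6141, -0.0193, 0.1029]
tool_rot: [0.737, 0.676, 0.001, 0.0]
wrist_force: [-3.5, 1.0, 5.5]
opening: 0.0112
gripper_force: 59.2
```

```bash
python3 s.py
```

```text
29.9 pos [614.1 -19.3 102.9] yaw -4.9 F [-3.5  1.   5.5] M [0.24  0.62  0.124] op 11.2 gf 59 j6 0.01
```

jog_arm(motion=[[0,0,-0.015,-4,-1]])

```text
time_s: 30.0
position: [0.6142, -0.0194, 0.1028]
tool_rot: [0.76, 0.65, 0.001, 0.0]
wrist_force: [-2.9, 1.9, 5.0]
opening: 0.0108
gripper_force: 59.2
```

```bash
python3 s.py
```

```text
30.0 pos [614.2 -19.4 102.8] yaw -8.9 F [-2.9  1.9  5. ] M [0.138 0.55  0.08 ] op 10.8 gf 59 j6 0.08
```

jog_arm(motion=[[0,0,-0.015,-4,-1]])

```text
time_s: 30.1
position: [0.6142, -0.0194, 0.1026]
tool_rot: [0.782, 0.623, 0.001, 0.0]
wrist_force: [-3.7, 1.5, 5.0]
opening: 0.0109
gripper_force: 59.2
```

```bash
python3 s.py
```

```text
30.1 pos [614.2 -19.4 102.6] yaw -12.9 F [-3.7  1.5  5. ] M [0.208 0.504 0.05 ] op 10.9 gf 59 j6 0.15
```

jog_arm(motion=[[0,0,-0.015,-5,-1],[0,0,-0.015,-5,-1]])

```text
time_s: 30.3
position: [0.6144, -0.0195, 0.1023]
tool_rot: [0.834, 0.552, 0.001, 0.0]
wrist_force: [-2.2, 1.6, 4.4]
opening: 0.0107
gripper_force: 59.1
```

```bash
python3 s.py
```

```text
30.3 pos [614.4 -19.5 102.3] yaw -22.9 F [-2.2  1.6  4.4] M [0.171 0.5   0.163] op 10.7 gf 59 j6 0.33
```

jog_arm(motion=[[0,0,-0.015,-4,-1]])

```text
time_s: 30.4
position: [0.6145, -0.0195, 0.1022]
tool_rot: [0.852, 0.523, 0.001, 0.0]
wrist_force: [-3.1, 2.1, 5.7]
opening: 0.0113
gripper_force: 59.1
```

```bash
python3 s.py
```

```text
30.4 pos [614.5 -19.5 102.2] yaw -26.9 F [-3.1  2.1  5.7] M [0.171 0.492 0.146] op 11.3 gf 59 j6 0.4
```

jog_arm(motion=[[0,0,-0.015,-4,-1]])

```text
time_s: 30.5
position: [0.6145, -0.0196, 0.102]
tool_rot: [0.87, 0.493, 0.001, 0.0]
wrist_force: [-2.6, 1.3, 4.7]
opening: 0.0111
gripper_force: 59.2
```

```bash
python3 s.py
```

```text
30.5 pos [614.5 -19.6 102. ] yaw -30.9 F [-2.6  1.3  4.7] M [0.111 0.482 0.162] op 11.1 gf 59 j6 0.47
```

jog_arm(motion=[[0,0,-0.015,-4,-1],[0,0,-0.015,-4,-1]])

```text
time_s: 30.7
position: [0.6146, -0.0196, 0.1018]
tool_rot: [0.902, 0.432, 0.001, 0.001]
wrist_force: [-2.9, 1.8, 5.2]
opening: 0.0108
gripper_force: 59.2
```

```bash
python3 s.py
```

```text
30.7 pos [614.6 -19.6 101.8] yaw -38.9 F [-2.9  1.8  5.2] M [0.077 0.504 0.309] op 10.8 gf 59 j6 0.61
```

jog_arm(motion=[[0,0,-0.015,-4,-1]])

```text
time_s: 30.8
position: [0.6147, -0.0197, 0.1018]
tool_rot: [0.917, 0.4, 0.001, 0.001]
wrist_force: [-3.3, 0.4, 6.5]
opening: 0.011
gripper_force: 59.3
```

```bash
python3 s.py
```

```text
30.8 pos [614.7 -19.7 101.8] yaw -42.9 F [-3.3  0.4  6.5] M [0.067 0.459 0.43 ] op 11.0 gf 59 j6 0.68
```

jog_arm(motion=[[0,0,-0.01,-3,-1]])

```text
time_s: 30.9
position: [0.6147, -0.0197, 0.1017]
tool_rot: [0.927, 0.376, 0.001, 0.001]
wrist_force: [-1.9, 0.9, 5.4]
opening: 0.0112
gripper_force: 59.3
```

```bash
python3 s.py
```

```text
30.9 pos [614.7 -19.7 101.7] yaw -45.8 F [-1.9  0.9  5.4] M [0.089 0.419 0.454] op 11.2 gf 59 j6 0.73
```

jog_arm(motion=[[0,0,0,0,0],[0,0,0,0,0],[0,0,4.4,0,0],[-2.5,0.91,0,3.2,0],[-2.5,0.91,0,3.2,0],[-2.5,0.91,0,3.2,0],[-2.5,0.91,0,3.2,0],[0,0,0,0,0]])

```text
time_s: 31.7
position: [0.5107, 0.0175, 0.1432]
tool_rot: [0.878, 0.479, -0.001, -0.001]
wrist_force: [0.2, -0.3, -0.3]
opening: 0.0424
gripper_force: 0.0
```

jog_arm(motion=[[0,0,0,0,0],[0,0,0,0,0],[0,0,0,0,0]])

```text
time_s: 32.0
position: [0.5149, 0.0164, 0.1443]
tool_rot: [0.879, 0.477, 0.0, 0.0]
wrist_force: [0.9, 0.3, -0.1]
opening: 0.0431
gripper_force: 0.0
```

```bash
python3 s.py
```

```text
32.0 pos [514.9  16.4 144.3] yaw -33.0 F [ 0.9  0.3 -0.1] M [ 0.02  -0.038  0.044] op 43.1 gf 0 j6 0.56
```

jog_arm(motion=[[0,0,-2.15,0,0],[0,0,-2.15,0,0],[0,0,0,0,0],[0,0,0,0,-1],[0,0,0,0,-1],[0,0,0,0,-1],[0,0,0,0,-1]])

```text
time_s: 32.7
position: [0.5147, 0.0168, 0.1023]
tool_rot: [0.879, 0.478, 0.001, 0.0]
wrist_force: [-0.8, 1.1, 2.6]
opening: 0.0109
gripper_force: 59.6
```

```bash
python3 s.py
```

```text
32.7 pos [514.7  16.8 102.3] yaw -32.9 F [-0.8  1.1  2.6] M [ 0.138  0.196 -0.047] op 10.9 gf 60 j6 0.56
```

jog_arm(motion=[[0,0,-0.015,-4,-1]])

```text
time_s: 32.8
position: [0.5148, 0.0167, 0.1022]
tool_rot: [0.895, 0.446, 0.001, 0.001]
wrist_force: [-1.0, 0.7, 3.9]
opening: 0.0109
gripper_force: 59.8
```

```bash
python3 s.py
```

```text
32.8 pos [514.8  16.7 102.2] yaw -37.0 F [-1.   0.7  3.9] M [0.082 0.245 0.312] op 10.9 gf 60 j6 0.63
```

jog_arm(motion=[[0,0,-0.01,-3,-1]])

```text
time_s: 32.9
position: [0.5148, 0.0167, 0.1022]
tool_rot: [0.906, 0.422, 0.001, 0.001]
wrist_force: [-0.5, 0.7, 4.2]
opening: 0.011
gripper_force: 59.8
```

```bash
python3 s.py
```

```text
32.9 pos [514.8  16.7 102.2] yaw -40.0 F [-0.5  0.7  4.2] M [0.073 0.168 0.382] op 11.0 gf 60 j6 0.68
```

jog_arm(motion=[[0,0,0,0,0],[0,0,0,0,0],[0,0,4.3,0,0],[3.39,1.55,0,4.9,0],[3.39,1.55,0,4.9,0],[3.39,1.55,0,4.9,0],[3.39,1.55,0,4.9,0],[0,0,0,0,0]])

```text
time_s: 33.7
position: [0.6533, 0.0804, 0.1435]
tool_rot: [0.82, 0.573, 0.001, 0.001]
wrist_force: [-0.2, -0.3, 1.0]
opening: 0.043
gripper_force: 0.0
```

jog_arm(motion=[[0,0,0,0,0],[0,0,0,0,0],[0,0,0,0,0]])

```text
time_s: 34.0
position: [0.6482, 0.0782, 0.1436]
tool_rot: [0.821, 0.571, -0.0, -0.0]
wrist_force: [-0.4, 1.0, 0.3]
opening: 0.0429
gripper_force: 0.0
```

```bash
python3 s.py
```

```text
34.0 pos [648.2  78.2 143.6] yaw -20.4 F [-0.4  1.   0.3] M [ 0.002 -0.007  0.004] op 42.9 gf 0 j6 0.44
```

jog_arm(motion=[[0.15,0,-2.1,0,0],[0,0,-2.1,0,0],[0,0,0,0,0],[0,0,0,0,-1],[0,0,0,0,-1],[0,0,0,0,-1],[0,0,0,0,-1]])

```text
time_s: 34.7
position: [0.6506, 0.0789, 0.1034]
tool_rot: [0.821, 0.571, 0.0, -0.0]
wrist_force: [-5.2, 0.9, 5.4]
opening: 0.0109
gripper_force: 59.7
```

```bash
python3 s.py
```

```text
34.7 pos [650.6  78.9 103.4] yaw -20.4 F [-5.2  0.9  5.4] M [ 0.115  0.869 -0.118] op 10.9 gf 60 j6 0.44
```

jog_arm(motion=[[0,0,-0.015,-4,-1]])

```text
time_s: 34.8
position: [0.6506, 0.0789, 0.1033]
tool_rot: [0.84, 0.542, -0.0, -0.0]
wrist_force: [-6.3, 0.6, 5.5]
opening: 0.0109
gripper_force: 59.8
```

```bash
python3 s.py
```

```text
34.8 pos [650.6  78.9 103.3] yaw -24.4 F [-6.3  0.6  5.5] M [0.073 0.9   0.322] op 10.9 gf 60 j6 0.51
```

jog_arm(motion=[[0,0,-0.01,-3,-1]])

```text
time_s: 34.9
position: [0.6506, 0.0789, 0.1033]
tool_rot: [0.855, 0.519, -0.0, -0.0]
wrist_force: [-6.7, 0.3, 6.0]
opening: 0.011
gripper_force: 59.9
```

```bash
python3 s.py
```

```text
34.9 pos [650.6  78.9 103.3] yaw -27.4 F [-6.7  0.3  6. ] M [0.071 0.929 0.329] op 11.0 gf 60 j6 0.56
```

jog_arm(motion=[[0,0,-0.01,-2,-1]])

```text
time_s: 35.0
position: [0.6506, 0.0789, 0.1033]
tool_rot: [0.863, 0.505, -0.0, 0.0]
wrist_force: [-6.2, -0.3, 7.3]
opening: 0.0109
gripper_force: 59.9
```

```bash
python3 s.py
```

```text
35.0 pos [650.6  78.9 103.3] yaw -29.4 F [-6.2 -0.3  7.3] M [0.056 0.915 0.395] op 10.9 gf 60 j6 0.6
```

jog_arm(motion=[[0,0,0,0,0],[0,0,0,0,0],[0,0,4.2,0,0],[-2.49,0.915,0,-5.1,0],[-2.49,0.915,0,-5.1,0],[-2.49,0.915,0,-5.1,0],[-2.49,0.915,0,-5.1,0],[0,0,0,0,0]])

```text
time_s: 35.8
position: [0.5487, 0.1161, 0.1432]
tool_rot: [0.939, 0.344, -0.001, -0.0]
wrist_force: [1.3, -0.9, 0.4]
opening: 0.0426
gripper_force: 0.0
```

jog_arm(motion=[[0,0,0,0,0],[0,0,0,0,0],[0,0,0,0,0]])

```text
time_s: 36.1
position: [0.5525, 0.115, 0.1436]
tool_rot: [0.939, 0.344, 0.001, 0.0]
wrist_force: [0.2, -0.3, -0.2]
opening: 0.043
gripper_force: 0.0
```

```bash
python3 s.py; python3 -c "
from h import *
from station import ctrl
look(ctrl)"
```

```text
36.1 pos [552.5 115.  143.6] yaw -49.7 F [ 0.2 -0.3 -0.2] M [ 0.009 -0.044  0.005] op 43.0 gf 0 j6 1.03
t 36.1 pos [0.5525 0.115  0.1436] j6 1.029513603121568 yaw -49.74
[461. 160.] 3439 [649.8  80.7] [12.3 45.2] mean [650.   82.  129.1] ang 60.3 top 129.7
[280. 253.] 1796 [551.7 116.7] [11.6 44.7] mean [553.  118.  129.2] ang 39.5 top 129.8
[522. 315.] 3010 [613.4 -18.9] [12.4 46.4] mean [614.  -16.8 128.6] ang 43.0 top 129.2
```

jog_arm(motion=[[0,0,-2.1,0,0],[0,0,-2.1,0,0],[0,0,0,0,0],[0,0,0,0,-1],[0,0,0,0,-1],[0,0,0,0,-1],[0,0,0,0,-1]])

```text
time_s: 36.85
position: [0.5516, 0.1163, 0.1027]
tool_rot: [0.939, 0.344, 0.001, -0.001]
wrist_force: [-3.5, 3.4, 3.1]
opening: 0.0112
gripper_force: 60.4
```

```bash
python3 s.py
```

```text
36.85 pos [551.6 116.3 102.7] yaw -49.8 F [-3.5  3.4  3.1] M [0.679 0.468 0.025] op 11.2 gf 60 j6 1.03
```

jog_arm(motion=[[0,0,-0.01,-3,-1]])

```text
time_s: 36.95
position: [0.5517, 0.1161, 0.1027]
tool_rot: [0.948, 0.319, 0.001, -0.0]
wrist_force: [-3.6, 3.3, 3.3]
opening: 0.0112
gripper_force: 60.5
```

```bash
python3 s.py
```

```text
36.95 pos [551.7 116.1 102.7] yaw -52.7 F [-3.6  3.3  3.3] M [0.486 0.439 0.431] op 11.2 gf 61 j6 1.08
```

jog_arm(motion=[[0,0,0,0,0],[0,0,0,0,0],[0,0,4.2,0,0],[1.56,-3.38,0,1.7,0],[1.56,-3.38,0,1.7,0],[1.56,-3.38,0,1.7,0],[1.56,-3.38,0,1.7,0],[0,0,0,0,0]])

```text
time_s: 37.75
position: [0.616, -0.0244, 0.1439]
tool_rot: [0.927, 0.374, 0.001, 0.002]
wrist_force: [-0.1, 0.5, 0.1]
opening: 0.0427
gripper_force: 0.0
```

jog_arm(motion=[[0,0,0,0,0],[0,0,0,0,0],[0,0,0,0,0]])

```text
time_s: 38.05
position: [0.6132, -0.0189, 0.1432]
tool_rot: [0.927, 0.376, -0.0, -0.0]
wrist_force: [0.0, 0.3, 0.3]
opening: 0.0428
gripper_force: 0.0
```

```bash
python3 s.py; python3 -c "
from h import *
from station import ctrl
look(ctrl)"
```

```text
38.05 pos [613.2 -18.9 143.2] yaw -45.9 F [0.  0.3 0.3] M [0.044 0.025 0.007] op 42.8 gf 0 j6 0.73
t 38.05 pos [ 0.6132 -0.0189  0.1432] j6 0.7291199944586606 yaw -45.87
[185.  65.] 3727 [650.3  79.5] [12.5 46.1] mean [651.2  79.8 129.3] ang 60.5 top 130.0
[ 16. 167.] 2951 [554.1 112.5] [ 6.2 45.8] mean [552.5 110.9 127. ] ang 34.7 top 127.3
[285. 254.] 1852 [614.2 -19.7] [11.6 45.3] mean [615.3 -18.3 129.1] ang 43.4 top 129.7
[121. 306.] 1315 [522.7  25.4] [12.5 22.8] mean [524.7  27.2 128.7] ang 42.8 top 129.3
```

jog_arm(motion=[[0.1,-0.05,-2.05,0,0],[0,0,-2.05,0,0],[0,0,0,0,0],[0,0,0,0,-1],[0,0,0,0,-1],[0,0,0,0,-1],[0,0,0,0,-1]])

```text
time_s: 38.8
position: [0.615, -0.0195, 0.1038]
tool_rot: [0.927, 0.375, 0.001, -0.0]
wrist_force: [-4.2, 3.2, 5.3]
opening: 0.0108
gripper_force: 60.6
```

jog_arm(motion=[[0,0,-0.005,-1.2,-1]])

```text
time_s: 38.9
position: [0.6151, -0.0196, 0.1038]
tool_rot: [0.931, 0.366, 0.001, -0.0]
wrist_force: [-3.3, 3.8, 6.1]
opening: 0.0106
gripper_force: 60.7
```

```bash
python3 s.py
```

```text
38.9 pos [615.1 -19.6 103.8] yaw -47.1 F [-3.3  3.8  6.1] M [0.643 0.508 0.42 ] op 10.6 gf 61 j6 0.75
```

jog_arm(motion=[[0,0,0,0,0],[0,0,0,0,0],[0,0,4.2,0,0],[-2.5,0.91,0,1.75,0],[-2.5,0.91,0,1.75,0],[-2.5,0.91,0,1.75,0],[-2.5,0.91,0,1.75,0],[0,0,0,0,0]])

```text
time_s: 39.7
position: [0.5118, 0.0165, 0.1438]
tool_rot: [0.907, 0.422, -0.001, -0.0]
wrist_force: [1.3, -0.8, 0.6]
opening: 0.0427
gripper_force: 0.0
```

jog_arm(motion=[[0,0,0,0,0],[0,0,0,0,0],[0,0,0,0,0]])

```text
time_s: 40.0
position: [0.5158, 0.0156, 0.1445]
tool_rot: [0.907, 0.421, 0.0, 0.0]
wrist_force: [-0.6, -0.2, -0.2]
opening: 0.0428
gripper_force: 0.0
```

jog_arm(motion=[[0,0,-2.05,0,0],[0,0,-2.05,0,0],[0,0,0,0,0],[0,0,0,0,-1],[0,0,0,0,-1],[0,0,0,0,-1],[0,0,0,0,-1]])

```text
time_s: 40.7
position: [0.5148, 0.0167, 0.1044]
tool_rot: [0.907, 0.421, 0.0, -0.001]
wrist_force: [-3.7, 3.0, 3.9]
opening: 0.0108
gripper_force: 60.6
```

jog_arm(motion=[[0,0,-0.005,-1.5,-1]])

```text
time_s: 40.8
position: [0.5149, 0.0166, 0.1044]
tool_rot: [0.912, 0.41, 0.0, -0.0]
wrist_force: [-2.5, 3.1, 4.8]
opening: 0.0104
gripper_force: 60.8
```

```bash
python3 s.py
```

```text
40.8 pos [514.9  16.6 104.4] yaw -41.6 F [-2.5  3.1  4.8] M [0.627 0.62  0.407] op 10.4 gf 61 j6 0.71
```

jog_arm(motion=[[0,0,0,0,0],[0,0,0,0,0],[0,0,4.1,0,0],[3.39,1.56,0,3.05,0],[3.39,1.56,0,3.05,0],[3.39,1.56,0,3.05,0],[3.39,1.56,0,3.05,0],[0,0,0,0,0]])

```text
time_s: 41.6
position: [0.6547, 0.0799, 0.1443]
tool_rot: [0.863, 0.505, 0.002, 0.001]
wrist_force: [-0.9, -0.7, 0.8]
opening: 0.0429
gripper_force: 0.0
```

jog_arm(motion=[[0,0,0,0,0],[0,0,0,0,0],[0,0,0,0,0]])

```text
time_s: 41.9
position: [0.6492, 0.0778, 0.1441]
tool_rot: [0.864, 0.504, -0.0, -0.0]
wrist_force: [0.3, -0.3, -0.0]
opening: 0.0427
gripper_force: 0.0
```

jog_arm(motion=[[0,0,-2.05,0,0],[0,0,-2.05,0,0],[0,0,0,0,0],[0,0,0,0,-1],[0,0,0,0,-1],[0,0,0,0,-1],[0,0,0,0,-1]])

```text
time_s: 42.6
position: [0.6503, 0.0787, 0.1049]
tool_rot: [0.864, 0.504, 0.0, -0.0]
wrist_force: [-4.6, 1.2, 5.9]
opening: 0.0111
gripper_force: 60.5
```

jog_arm(motion=[[0,0,-0.005,-1.5,-1]])

```text
time_s: 42.7
position: [0.6504, 0.0786, 0.1049]
tool_rot: [0.87, 0.493, 0.0, 0.0]
wrist_force: [-4.2, 1.0, 5.6]
opening: 0.0106
gripper_force: 60.7
```

```bash
python3 s.py
```

```text
42.7 pos [650.4  78.6 104.9] yaw -30.9 F [-4.2  1.   5.6] M [0.058 0.719 0.384] op 10.6 gf 61 j6 0.62
```

All four are tight at 0.38–0.43 N m. Releasing, lifting clear above the cell, and checking.

jog_arm(motion=[[0,0,0,0,0],[0,0,0,0,0],[0,0,4,0,0],[-2,-1,4,0,0],[-2,-1,4,0,0],[-1,-1,4,0,0],[0,0,0,0,0],[0,0,0,0,0]])

```text
time_s: 43.5
position: [0.6015, 0.0481, 0.2653]
tool_rot: [0.87, 0.493, 0.002, 0.001]
wrist_force: [-0.1, 0.1, -0.3]
opening: 0.043
gripper_force: 0.0
```

```bash
python3 s.py; python3 -c "
from h import *
from station import ctrl
look(ctrl)
p,d=ctrl.capture('scene');cv2.imwrite('pics/end.png',p)"
```

```text
43.5 pos [601.5  48.1 265.3] yaw -31.0 F [-0.1  0.1 -0.3] M [-0.02  -0.037  0.02 ] op 43.0 gf 0 j6 0.58
t 43.5 pos [0.6015 0.0481 0.2653] j6 0.5790649041437683 yaw -30.97
[312. 134.] 782 [649.9  80.4] [10.8 44.7] mean [650.3  81.2 129.3] ang 58.7 top 130.0
[193. 157.] 906 [551.4 116.8] [12.2 44.8] mean [552.6 116.9 129.1] ang 36.8 top 129.8
[329. 245.] 722 [613.6 -18.6] [10.8 45.1] mean [614.4 -17.  128.9] ang 41.8 top 129.5
[223. 254.] 349 [520.5  24. ] [12.1 28.4] mean [522.7  27.4 128.8] ang 35.7 top 129.4
```

View pics/end.png

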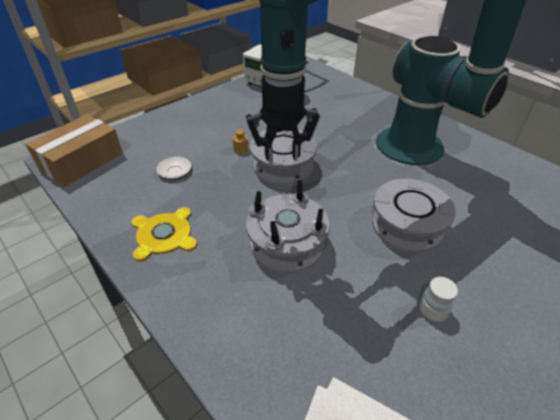

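The end picture shows the lid level on the cell at (288,218). The gripper is clear of it, and the jar (438,298), weight (240,142) and dish (174,169) are untouched. The knob tops agree within 0.6 mm, so the lid is flat.

```bash
python3 -c "
from station import ctrl
print(ctrl.hand_in())"
```

```text
the job is handed in; nothing more can be done
None
```

The test cell is closed and handed in at about 43.6 s: all four knobs, tightened crosswise in rounds, ended at about 0.38–0.43 N m (one peaked at 0.45), above the 0.3 target but under 0.5; the lid sits flat by the camera, and the jar, weight and dish were not touched.

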